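# Seat the print plate and snap the cam clamp

## Task

Push the print plate along its guides, by its upright tab, until it is fully home against the end stop, pressing only lightly when you feel the stop. Then swing the cam lever over, outwards and down, until it snaps past centre and clamps the plate by itself, and let go. Do not force the plate or the lever, and leave the spool, scraper and jar where they are.

Things in the scene. Friction and masses are not known exactly. Their poses are not given: they have to be found in the camera images.
- fixture: Clamping bed fixed to the bench: black slab 280 (x, -130 to +150) by 200 (y, -125 to +75) by 12 mm. Origin at its underside on the channel's centreline; x along the channel to the end stop, y left, z up. Guides bound the channel at y = -51 and +51, tops at z = 24. The clamp head (end stop, housing, lever) is bolted on with an unmeasured offset d of -30 to +30 mm along x: find the stop by feel.
- stop_nominal (a point): Point on the bed at the middle of the end stop's near face for d = 0 (bed x = 75, z = 24 mm); the true face lies d (-30 to +30 mm, not measured) along the bed's x. The stop is a bar across the channel, top 34 mm over the bench, faced with a black sprung rubber strip that gives 0.2 mm per N for 3 mm. Home (touching it) for the plate's origin is bed x = 20 + d.
- axis_nominal (a point): Point on the bed at the middle of the lever's hinge axis for d = 0 (bed x = 5, y = -95, z = 36 mm); the axis runs along the bed's x, the true middle lies d along x. The steel housing round it spans y = -114 to -68, x = -17 + d to 27 + d, up to z = 47.
- nose_nominal (a point): Tip of the clamp's sprung nose with the lever open, for d = 0 (bed x = 5, y = -53.5, z = 17.5 mm); the true one lies d along x. The nose, an upright brass pin of 5 mm radius, moves 12 mm towards +y as the lever closes. It drops into the plate's notch if the plate is within about 2 mm of the stop; otherwise it meets the plate's edge and the lever jams at about 0.6 rad.
- plate: Aluminium print plate, 110 (x) by 100 (y) by 8 mm, 0.25 to 0.5 kg, loose, lying in the channel with 1 mm play to each side; a cream lattice print on it reaches 18 mm above its underside. Origin at the centre of its underside (12 mm over the bench), axes as the bed's; sliding friction 1 to 5 N. It starts 25 to 110 mm short of home.
- tab (a point): Middle of the near face of the plate's upright tab (plate x = -55, y = 0, 30 mm above its underside). The tab stands at the plate's near edge, 12 (x) by 40 (y) mm, its top 44 mm above the plate's underside; push on its near face or pinch it.
- notch (a point): Mouth of the notch in the plate's right-hand (-y) edge (plate x = -15, y = -50): 15 mm wide, 6 mm deep.
- lever (a joint): Cam lever angle, rad. 0 = open: upright, leaning 0.2 towards the plate (+y). At q it points q - 0.2 from vertical towards -y. Paddle 34 mm wide (along the axis), 12 thick, from 49 to 95 mm off the axis. A spring resists with up to about 0.65 N m (9 N at 70 mm); dead centre is 1.2; past it it snaps to its end, 1.45. Released earlier it springs back.
- spool: Bystander: filament spool lying flat, 150 mm diameter, 50 mm high; origin at the centre of its underside. Do not move it.
- scraper: Bystander: hand scraper with wooden handle, 200 mm long, lying along its own x; origin at its underside. Do not move it.
- jar: Bystander: jar, 60 mm diameter, 75 mm high, standing; origin at the centre of its underside. Do not move it.
Mind the look-alikes: they are no part of the job. Of the things that look like the plate, the largest one is meant.

How it is judged:
By the outcome, as a careful person would: the job done as asked, in the order asked, and still so for the second after the job is handed in, with the robot touching nothing.
It also fails if it takes over 72 s, if anything falls off the work surface, if the arm or the gripper's body presses on something with over 40 N, if the wrist force passes 120 N, or if a joint passes its speed limit or range.

## Robot

A 6-joint arm with a two-finger parallel gripper is mounted at the origin on the work surface. World frame = base frame: x ahead of the robot, y to its left, z up, the work surface at z = 0. Lengths are in m, angles in rad, forces in N, time in s.
With the tool pointing down it reaches from about 0.3 to 0.75 m from the base axis. Payload 8.5 kg.
Tool frame: the origin (TCP) lies midway between the tips of the shut fingers; the grasp point (between the pads) lies 19 mm behind it; z points along the fingers, y is the line along which they close (so a half turn about z gives the same grasp; the last joint's range is limited). The gripper opens to 88 mm and grips with 3 to 60 N. Pads are 18 mm wide; open, the fingers measure 123 mm over their backs; the gripper's body (75 mm by 187 mm) begins 45 mm behind the grasp point.
Start: joints at [1.047, 0.381, 1.297, -0, 1.464, -0.215], TCP at [0.167, 0.524, 0.239] pointing down, gripper open.
Joint ranges: [-3.11, 3.11], [-0.89, 2.33], [0.22, 2.48], [-1.42, 4.56], [0.17, 2.85], [-2.88, 2.88]. Speed limits (rad/s): [2.39, 2.39, 3.14, 3.14, 3.14, 3.14].

## Interface

Orientations are given as a unit quaternion [x, y, z, w].
In Python, from rig import manip gives the robot as it stands.
- The arm moves only by the tool carry_out, never from a script. Its argument "motion" is text: rows parted by semicolons, each of 7 numbers parted by spaces: the turn, a rotation vector about the tool's x, y, z as a fraction of full scale, then the shift along the tool's x, y, z as a fraction of full scale, then the opening, from -1 (shut) to 1 (fully open), so that 0 is half open. In form: wx wy wz x y z fingers; .... A call has 1 to 8 rows; each row shifts and turns the commanded pose from where the row before left it, along the tool's axes as they then stand; what a row does not reach is not made up. Full scale, the value 1, is 3 cm for a shift and 6 degrees for a turn. A row lasts 1/10 s, in which the tool goes at most 50 mm and 8.59 degrees, less where a joint would pass 70% of its speed; a pose out of reach is approached as far as the arm can. A call with a number of a shift or a turn outside -1 to 1 is refused whole. A call with a gripper value outside its range is refused whole. The fingers move at their own pace and stop on an object; the grip force is fixed at half the most. Time passes only in rows, so rows that do not move let the fingers close. It gives the time, the measured TCP pose, the force, the opening and the grip force at its end, in the units of the state.
- manip.get_state(): the state, without advancing time (a new reading comes with each control period).
- manip.grab_frame(name): name is "side" or "top" or "wrist"; returns a dict with "frame" (384x512x3 uint8, blue, green, red), "range_z" (384x512 float32, m along the optical axis (not along the pixel's ray), 0 where there is no reading), "K" (3x3 intrinsics, pixels), "view" (4x4, takes a point from world to camera coordinates). Camera axes: x right, y up, looking along -z (the intrinsics and any distortion apply to the point x, -y, -z); pixel columns grow to the right and rows downward; lengths in m; the calibration is good to about 2 mm. The wrist camera is an equidistant fisheye: a pixel r from the principal point sees the ray r / f radians off the axis. A picture is of the moment at which its call begins.
- manip.close_job(): hands the job in; it is judged then, once.
The state is a dict: "time_s": time; "q": joint angles; "dq": joint speeds; "effort": joint torques, N m; "eef_pos": TCP position; "eef_rot": TCP orientation; "wrist_force": force on the tool from outside, world axes, zero at the start; "wrist_torque": the same for the moment, N m; "grip_width": opening from 0.0 (shut) to 1.0 (fully open); "grip_force": force on a finger pad.
Only numpy, scipy, OpenCV 4.12 (cv2) and the standard library are available. Lean on these libraries where they do the work, as an engineer would, in place of code of your own. Each camera call takes 0.05 s, during which the arm holds its last target. There are 200 camera calls.

## Working session

There is one attempt and no reset: what is moved stays moved. The work goes in short steps, Python scripts to look and compute and a tool call to move; the robot and the scene stay as the last step left them, time stands still between calls to the robot, and variables do not carry over. Pictures are saved under pics/ and viewed, at most 10 in all, crops included, and the job is handed in when it is done.

Besides the shell and the picture viewer there is one more tool, called after "Call:" by a JSON object that holds its "name" and its "arguments". carry_out: Moves the arm, as the interface text tells. Its arguments: {"type":"object","properties":{"motion":{"type":"string"}},"required":["motion"]}

```bash
mkdir -p pics; ls; python3 - <<'E'
from rig import manip
import cv2,numpy as np
s=manip.get_state();print(s)
for n in("top","side"):
    f=manip.grab_frame(n);cv2.imwrite(f"pics/{n}0.png",f["frame"]);np.savez(f"{n}0.npz",**f);print(n,f["K"],f["view"])
E
```

```text
pics
{'time_s': 0.0, 'q': array([ 1.04667399e+00,  3.81187349e-01,  1.29824814e+00, -2.47745137e-05,
        1.46356943e+00, -2.15301512e-01]), 'dq': array([-2.74502143e-04, -9.07008788e-04,  1.88583765e-04,  3.18414968e-05,
       -9.51568579e-04, -9.58005287e-04]), 'effort': array([-1.05552158e-04, -4.37919831e+01, -2.24563587e+01,  7.14077102e-02,
        3.52533697e-02, -1.08821530e-04]), 'eef_pos': array([0.16703376, 0.52373627, 0.23814666]), 'eef_rot': array([ 1.53796198e-01,  9.88102338e-01, -6.62870243e-04, -2.43675699e-04]), 'wrist_force': array([-0.17673615,  0.26243178, -0.71765644]), 'wrist_torque': array([ 0.0312823 ,  0.09065389, -0.02022566]), 'grip_force': 0.0, 'grip_width': 1.0018930424399604}
top [[407.15847633   0.         253.51542772]
 [  0.         407.15847633 189.29895224]
 [  0.           0.           1.        ]] [[ 0.00556926 -0.99991292 -0.01196402  0.02722502]
 [ 0.99623848  0.00451338  0.08653625 -0.51241709]
 [-0.08647471 -0.01240096  0.99617686 -1.16745691]
 [ 0.          0.          0.          1.        ]]
side [[347.36531468   0.         252.5900774 ]
 [  0.         347.36531468 188.33988831]
 [  0.           0.           1.        ]] [[ 0.97695871 -0.2131201  -0.01146704 -0.48222127]
 [ 0.13877919  0.59351921  0.79276433 -0.12019891]
 [-0.16214811 -0.77608941  0.6094204  -0.99143774]
 [ 0.          0.          0.          1.        ]]
```

View pics/top0.png

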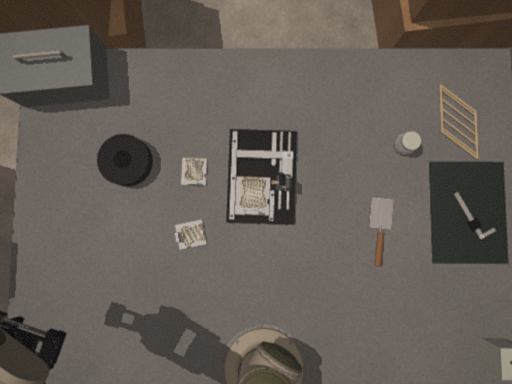

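View pics/side0.png

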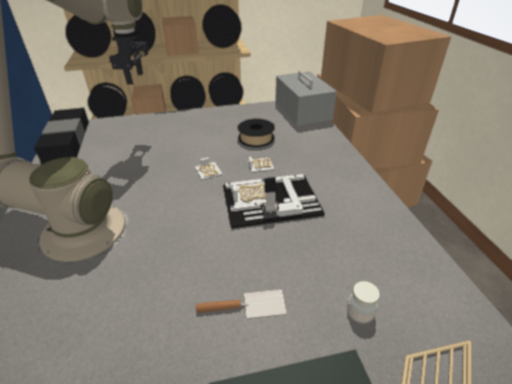

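The top view shows the bed at about (262,176), its x axis running up the image, with the stop bar at row ~155, the plate at (254,195), and the housing and lever at (285,182). The spool is at (125,160), the scraper at (380,230) and the jar at (408,143). All three are well clear of the work.

```bash
cat > h.py <<'E'
import numpy as np,cv2
def ray(f,u,v):
    K,V=f["K"],f["view"];R,t=V[:3,:3],V[:3,3]
    d=np.array([(u-K[0,2])/K[0,0],-(v-K[1,2])/K[1,1],-1.]);return -R.T@t,R.T@d
def onplane(f,u,v,z):
    c,d=ray(f,u,v);return c+d*(z-c[2])/d[2]
def cloud(f):
    K,V=f["K"],f["view"];R,t=V[:3,:3],V[:3,3];z=f["range_z"];v,u=np.indices(z.shape)
    P=np.stack([(u-K[0,2])/K[0,0]*z,-(v-K[1,2])/K[1,1]*z,-z],-1)
    return (P-t)@R
def proj(f,p):
    K,V=f["K"],f["view"];q=V[:3,:3]@p+V[:3,3];return K[0,0]*q[0]/-q[2]+K[0,2],K[1,1]*-q[1]/-q[2]+K[1,2]
E
python3 - <<'E'
from h import *
f=np.load("top0.npz");im=f["frame"]
P=cloud(f)
m=(im.max(2)<35).astype(np.uint8); m[:,:215]=0;m[:,310:]=0;m[:115]=0;m[235:]=0
m=cv2.morphologyEx(m,cv2.MORPH_CLOSE,np.ones((25,25)))
c=max(cv2.findContours(m,0,2)[0],key=cv2.contourArea)
pts=np.array([onplane(f,u,v,.012)[:2] for u,v in c[:,0]],np.float32)
r=cv2.minAreaRect(pts*1000);print(r);print(cv2.boxPoints(r))
# heights
print("ground z",np.median(P[240:260,200:300,2]))
np.set_printoptions(linewidth=250,precision=0,suppress=True)
print((P[125:226:4,224:304:4,2]*1000).astype(int))
im2=cv2.resize(im[115:235,215:310],None,fx=5,fy=5,interpolation=2);cv2.imwrite("pics/crop1.png",np.clip(im2*1.5,0,255))
E
```

```text
((596.0718994140625, 5.526786804199219), (191.9582977294922, 183.80044555664062), 88.53498077392578)
[[501.74786  -88.07141 ]
 [685.4882   -92.77057 ]
 [690.39594   99.124985]
 [506.65558  103.82414 ]]
ground z 1.744422874057154e-05
[[  -1   -4    0   -2    0   -1   -3    1    1   -1    0    3    0    0   -1    3    0   -4    2   -3]
 [  -1    0   12    6    9   14    1    2    1    0    3   -5    2    2    2    1   -3    1   -1    0]
 [   2    0   11   25   10    6   13   11   16   12   13   10   24   25   17   13   13   11    8   -1]
 [   1   -1    9   25    9    5   13   10   10   15   14   14   21   12    7    9   11   12   14   -4]
 [  -4    1   24   24    8   12   16    9   15   15   13   13   24   11   12   16   12   12    0    2]
 [   0    0   21   26   11   15   12   12   15   14   11   16   24   10    8   13   11   15   -1    3]
 [   0    0   25   23   13   12   10   13   13    7   12   11   21   14   13   15   16   12    0   -1]
 [   0    0   22   26   28   34   37   37   37   32   32   33   33   31   37   34   37   33    0   -1]
 [   3    0   20 1207   28   32   33   26  
[... 1229 characters left out ...]
   30   26   17   28   22   24    8   12   10   11   11    1    1]
 [  -2   13   24   25   20   19   22   14   17   16   23   15   26   12   11   12   14   10   -1    0]
 [   0   14   22   16   18   23   52   55   56   21   21   22   24   10   13   16    6   11    0    3]
 [   0    7   20    9   10   12   13   15   15   12    9   10   20   15   11    9   15   13    3    0]
 [   0   13   14    9   14    7   14   13   11    8   16   12   10   13   11   12    9    7    2    0]
 [   0    0    2    0    0   -1    2    1   -1    0    0    4   -1   -1    0   -2   -3    1   -4    0]][ WARN:0@0.143] global loadsave.cpp:1063 imwrite_ Unsupported depth image for selected encoder is fallbacked to CV_8U.
```

View pics/crop1.png

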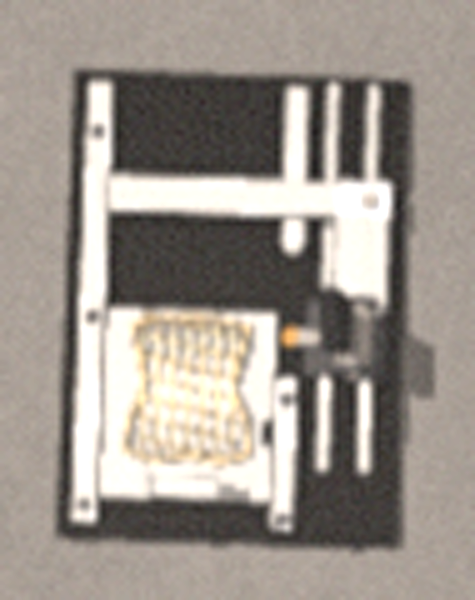

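The crop shows the slab corners at (77,71), (412,80), (404,546) and (58,536). The stop's near edge is at crop row ~212, the plate's far edge at row ~310, the tab at (185,487) and the brass nose at (290,336).

```bash
python3 - <<'E'
from h import *
np.set_printoptions(precision=4,suppress=True)
f=np.load("top0.npz");g=lambda u,v,z:onplane(f,(u+.5)/5+215-.5,(v+.5)/5+115-.5,z)[:2]
C=np.array([g(77,71,.012),g(412,80,.012),g(404,546,.012),g(58,536,.012)]) # far-left, far-right, near-right, near-left
B=np.array([[.15,.075],[.15,-.125],[-.13,-.125],[-.13,.075]])
cb,cc=B.mean(0),C.mean(0);H=(B-cb).T@(C-cc);U,S,Vt=np.linalg.svd(H);R=(U@Vt).T
t=cc-R@cb;print("yaw",np.arctan2(R[1,0],R[0,0]),"t",t,"res",C-(B@R.T+t))
bed=lambda p:(p-t)@R
for n,u,v,z in[("stop near L",115,208,.034),("stop near R",320,215,.034),("plate far L",110,307,.02),("plate far R",275,314,.02),("tab top near L",148,497,.056),("tab near R",250,500,.056),("nose",290,336,.03),("paddle? ",338,320,.13),("Lguide far",98,81,.024),("Lguide near",84,524,.024)]:
    print(n,bed(g(u,v,z)),g(u,v,z))
P=cloud(f);m=(P[...,2]>.065)&(P[...,2]<.2);m[:,:224]=0;m[:,304:]=0;m[:125]=0;m[226:]=0
q=P[m];print("lever",len(q),q.mean(0),bed(q[:,:2]).min(0),bed(q[:,:2]).max(0),bed(q[:,:2]).mean(0),q[:,2].max())
m=(P[...,2]>.046)&(P[...,2]<.065);m[:,:224]=0;m[:,270:]=0;m[:205]=0;m[226:]=0
q=P[m];b=bed(q[:,:2]);print("tab",len(q),b.min(0),b.max(0),b.mean(0))
E
```

```text
yaw -0.024685132385347083 t [0.544 0.03 ] res [[-0.0015 -0.    ]
 [-0.0014 -0.    ]
 [ 0.0016 -0.0013]
 [ 0.0013  0.0013]]
stop near L [0.0628 0.0482] [0.6079 0.0766]
stop near R [ 0.062  -0.0713] [ 0.6042 -0.0428]
plate far L [0.0062 0.05  ] [0.5515 0.0798]
plate far R [ 0.0049 -0.047 ] [ 0.5477 -0.0172]
tab top near L [-0.1054  0.0228] [0.4392 0.0553]
tab near R [-0.1054 -0.0349] [ 0.4378 -0.0023]
nose [-0.0089 -0.0558] [ 0.5337 -0.0256]
paddle?  [-0.0102 -0.0779] [ 0.5319 -0.0477]
Lguide far [0.14   0.0614] [0.6855 0.0879]
Lguide near [-0.1214  0.0605] [0.4242 0.0935]
lever 87 [ 0.5322 -0.0476  0.1186] [-0.0257 -0.0893] [ 0.008  -0.0692] [-0.0099 -0.0778] 0.13340547020970422
tab 66 [-0.1052 -0.0162] [-0.0933  0.0209] [-0.0995  0.0032]
```

Call:
{"name": "carry_out", "arguments": {"motion": "0 0 1 0 0 0 -1;0 0 1 0 0 0 -1;0 0 1 0 0 0 -1;0 0 1 0 0 0 -1;0 0 1 0 0 0 -1;0 0 1 0 0 0 -1;0 0 1 0 0 0 -1;0 0 1 0 0 0 -1"}}

```text
time_s: 0.9
eef_pos: [0.1671, 0.5238, 0.2384]
eef_rot: [0.544, 0.839, -0.0, 0.0]
wrist_force: [-0.2, 0.1, -0.2]
grip_width: 0.299
grip_force: 0.0
```

Call:
{"name": "carry_out", "arguments": {"motion": "0 0 1 0 0 0 -1;0 0 1 0 0 0 -1;0 0 1 0 0 0 -1;0 0 1 0 0 0 -1;0 0 0.28 0 0 0 -1;0 0 0 0 0 0 -1"}}

```text
time_s: 1.5
eef_pos: [0.1671, 0.5239, 0.2385]
eef_rot: [0.715, 0.699, -0.0, 0.0]
wrist_force: [0.0, -0.6, 0.3]
grip_width: 0.004
grip_force: 0.0
```

Call:
{"name": "carry_out", "arguments": {"motion": "0 0 0 -0.95 0.48 0 -1;0 0 0 -0.95 0.48 0 -1;0 0 0 -0.95 0.48 0 -1;0 0 0 -0.95 0.48 0 -1;0 0 0 -0.95 0.48 0 -1;0 0 0 -0.95 0.48 0 -1;0 0 0 -0.95 0.48 0 -1;0 0 0 -0.95 0.48 0 -1"}}

```text
time_s: 2.3
eef_pos: [0.2771, 0.2921, 0.2388]
eef_rot: [0.715, 0.7, 0.0, 0.0]
wrist_force: [0.9, 0.3, 0.1]
grip_width: 0.005
grip_force: 0.0
```

Call:
{"name": "carry_out", "arguments": {"motion": "0 0 0 -0.95 0.48 0 -1;0 0 0 -0.95 0.48 0 -1;0 0 0 -0.95 0.48 0 -1;0 0 0 -0.95 0.48 0 -1;0 0 0 -0.95 0.48 0 -1;0 0 0 -0.95 0.48 0 -1;0 0 0 -0.95 0.48 0 -1;0 0 0 0 0 0 -1"}}

```text
time_s: 3.1
eef_pos: [0.3742, 0.089, 0.2387]
eef_rot: [0.716, 0.698, -0.0, 0.0]
wrist_force: [0.0, -0.8, -0.1]
grip_width: 0.004
grip_force: 0.0
```

Call:
{"name": "carry_out", "arguments": {"motion": "0 0 0 -0.89 0.44 0 -1;0 0 0 -0.89 0.44 0 -1;0 0 0 0 0 1 -1;0 0 0 0 0 1 -1;0 0 0 0 0 1 -1;0 0 0 0 0 1 -1;0 0 0 0 0 1 -1;0 0 0 0 0 0 -1"}}

```text
time_s: 3.9
eef_pos: [0.3962, 0.0382, 0.0866]
eef_rot: [0.715, 0.699, -0.002, -0.003]
wrist_force: [0.9, 0.7, -0.7]
grip_width: 0.005
grip_force: 0.0
```

```bash
python3 - <<'E'
from rig import manip
import cv2,numpy as np
f=manip.grab_frame("wrist");g=manip.grab_frame("top")
cv2.imwrite("pics/w1.png",np.hstack([f["frame"],cv2.resize(g["frame"][115:235,215:310],(304,384))])[:, :800]);print(manip.get_state()["eef_pos"])
E
```

```text
[0.39806978 0.03773259 0.08932193]
```

View pics/w1.png

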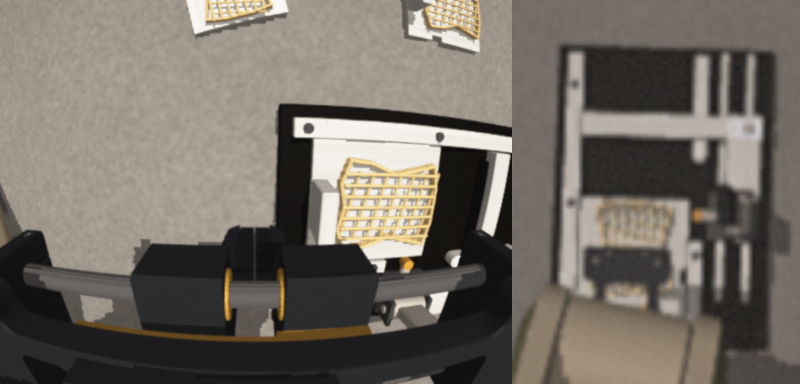

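The wrist view shows the shut fingertips at (255,230), clearly short of the tab at (325,210), and level with it across the channel.

Call:
{"name": "carry_out", "arguments": {"motion": "0 0 0 0 0 0.92 -1;0 0 0 0 0 0.9 -1;0 0 0 0 0 0 -1;0 0 0 0 0.2 0 -1;0 0 0 0 0.2 0 -1;0 0 0 0 0 0 -1"}}

```text
time_s: 4.6
eef_pos: [0.4118, 0.0369, 0.0355]
eef_rot: [0.715, 0.699, 0.001, 0.002]
wrist_force: [-0.0, -0.8, 0.6]
grip_width: 0.002
grip_force: 0.0
```

Call:
{"name": "carry_out", "arguments": {"motion": "0 0 0 0 0.15 0 -1;0 0 0 0 0.15 0 -1;0 0 0 0 0.15 0 -1;0 0 0 0 0.15 0 -1;0 0 0 0 0 0 -1"}}

```text
time_s: 5.1
eef_pos: [0.4271, 0.0369, 0.0341]
eef_rot: [0.715, 0.699, -0.001, -0.001]
wrist_force: [-4.5, 0.7, 5.5]
grip_width: 0.003
grip_force: 2.5
```

Call:
{"name": "carry_out", "arguments": {"motion": "0 0 0 0 0.15 0 -1;0 0 0 0 0.15 0 -1;0 0 0 0 0.15 0 -1;0 0 0 0 0.15 0 -1;0 0 0 0 0 0 -1"}}

```text
time_s: 5.6
eef_pos: [0.4454, 0.0364, 0.0341]
eef_rot: [0.715, 0.699, -0.001, -0.001]
wrist_force: [-4.1, 1.8, 4.5]
grip_width: 0.007
grip_force: 2.0
```

Call:
{"name": "carry_out", "arguments": {"motion": "0 0 0 0 0.15 0 -1;0 0 0 0 0.15 0 -1;0 0 0 0 0.15 0 -1;0 0 0 0 0.15 0 -1;0 0 0 0 0.05 0 -1;0 0 0 0 0 0 -1"}}

```text
time_s: 6.2
eef_pos: [0.4648, 0.0359, 0.0341]
eef_rot: [0.715, 0.699, -0.001, -0.001]
wrist_force: [-5.6, 0.7, 4.6]
grip_width: 0.005
grip_force: 2.5
```

Call:
{"name": "carry_out", "arguments": {"motion": "0 0 0 0 0.05 0 -1;0 0 0 0 0.05 0 -1;0 0 0 0 0 0 -1"}}

```text
time_s: 6.5
eef_pos: [0.4675, 0.0359, 0.0341]
eef_rot: [0.715, 0.699, -0.001, -0.001]
wrist_force: [-6.6, 0.0, 5.5]
grip_width: 0.003
grip_force: 3.1
```

Call:
{"name": "carry_out", "arguments": {"motion": "0 0 0 0 0.05 0 -1;0 0 0 0 0.05 0 -1;0 0 0 0 0 0 -1"}}

```text
time_s: 6.8
eef_pos: [0.4706, 0.0358, 0.0341]
eef_rot: [0.715, 0.699, -0.001, -0.001]
wrist_force: [-6.5, -0.0, 5.8]
grip_width: 0.003
grip_force: 3.0
```

Call:
{"name": "carry_out", "arguments": {"motion": "0 0 0 0 0.05 0 -1;0 0 0 0 0.05 0 -1;0 0 0 0 0 0 -1"}}

```text
time_s: 7.1
eef_pos: [0.4736, 0.0358, 0.0341]
eef_rot: [0.715, 0.699, -0.001, -0.001]
wrist_force: [-5.7, 0.3, 4.7]
grip_width: 0.004
grip_force: 3.0
```

Call:
{"name": "carry_out", "arguments": {"motion": "0 0 0 0 0.04 0 -1;0 0 0 0 0 0 -1"}}

```text
time_s: 7.3
eef_pos: [0.4746, 0.0357, 0.0341]
eef_rot: [0.715, 0.699, -0.001, -0.001]
wrist_force: [-6.4, 0.3, 5.1]
grip_width: 0.005
grip_force: 3.3
```

Call:
{"name": "carry_out", "arguments": {"motion": "0 0 0 0 0.04 0 -1;0 0 0 0 0 0 -1"}}

```text
time_s: 7.5
eef_pos: [0.4758, 0.0357, 0.0341]
eef_rot: [0.715, 0.699, -0.001, -0.001]
wrist_force: [-6.3, 0.6, 6.3]
grip_width: 0.003
grip_force: 3.3
```

Call:
{"name": "carry_out", "arguments": {"motion": "0 0 0 0 0.04 0 -1;0 0 0 0 0 0 -1"}}

```text
time_s: 7.7
eef_pos: [0.477, 0.0357, 0.0341]
eef_rot: [0.715, 0.699, -0.001, -0.001]
wrist_force: [-5.3, -0.3, 4.8]
grip_width: 0.005
grip_force: 3.3
```

Call:
{"name": "carry_out", "arguments": {"motion": "0 0 0 0 0.04 0 -1;0 0 0 0 0 0 -1"}}

```text
time_s: 7.9
eef_pos: [0.4782, 0.0357, 0.0341]
eef_rot: [0.715, 0.699, -0.001, -0.001]
wrist_force: [-6.7, 0.5, 5.1]
grip_width: 0.004
grip_force: 3.3
```

Call:
{"name": "carry_out", "arguments": {"motion": "0 0 0 0 0.04 0 -1;0 0 0 0 0 0 -1"}}

```text
time_s: 8.1
eef_pos: [0.4794, 0.0356, 0.0341]
eef_rot: [0.715, 0.699, -0.001, -0.001]
wrist_force: [-6.3, -0.2, 5.4]
grip_width: 0.001
grip_force: 3.3
```

Call:
{"name": "carry_out", "arguments": {"motion": "0 0 0 0 0.04 0 -1;0 0 0 0 0 0 -1"}}

```text
time_s: 8.3
eef_pos: [0.4803, 0.0357, 0.0341]
eef_rot: [0.715, 0.699, -0.001, -0.001]
wrist_force: [-7.7, -0.3, 7.1]
grip_width: 0.005
grip_force: 4.1
```

Force is starting to rise; I'll continue in finer steps.

Call:
{"name": "carry_out", "arguments": {"motion": "0 0 0 0 0.03 0 -1;0 0 0 0 0 0 -1"}}

```text
time_s: 8.5
eef_pos: [0.4804, 0.0357, 0.0341]
eef_rot: [0.715, 0.699, -0.002, -0.002]
wrist_force: [-10.9, 0.4, 9.4]
grip_width: 0.001
grip_force: 5.9
```

Call:
{"name": "carry_out", "arguments": {"motion": "0 0 0 0 0.03 0 -1;0 0 0 0 0 0 -1"}}

```text
time_s: 8.7
eef_pos: [0.4808, 0.0358, 0.0341]
eef_rot: [0.715, 0.699, -0.002, -0.002]
wrist_force: [-13.3, -0.8, 11.6]
grip_width: 0.006
grip_force: 7.1
```

Stop felt: force doubled with little travel. Backing off gently and lifting.

Call:
{"name": "carry_out", "arguments": {"motion": "0 0 0 0 -0.05 0 -1;0 0 0 0 -0.3 0 -1;0 0 0 0 -0.5 0 -1;0 0 0 0 0 -1 -1;0 0 0 0 0 -1 -1;0 0 0 0 0 -1 -1;0 0 0 0 0 -1 -1;0 0 0 0 0 0 -1"}}

```text
time_s: 9.5
eef_pos: [0.4594, 0.0357, 0.1573]
eef_rot: [0.715, 0.699, 0.002, 0.003]
wrist_force: [-0.1, 0.2, -0.6]
grip_width: 0.006
grip_force: 0.0
```

Call:
{"name": "carry_out", "arguments": {"motion": "0 0 0 1 0 -1 -1;0 0 0 1 0 -1 -1;0 0 0 1 -1 0 -1;0 0 0 1 -1 0 -1;0 0 0 1 -1 0 -1;0 0 0 0 0 0 -1"}}

```text
time_s: 10.1
eef_pos: [0.3682, 0.1903, 0.2134]
eef_rot: [0.714, 0.7, -0.001, -0.001]
wrist_force: [-0.8, -0.2, -0.6]
grip_width: 0.006
grip_force: 0.0
```

```bash
python3 - <<'E'
from rig import manip
import cv2,numpy as np
g=manip.grab_frame("top");np.savez("top1.npz",**g);s=manip.grab_frame("side")
a=cv2.resize(g["frame"][115:235,215:310],(430,543),interpolation=2);b=cv2.resize(s["frame"][165:235,215:330],(370,225),interpolation=2)
o=np.zeros((543,800,3),np.uint8);o[:,:430]=a;o[:225,430:]=b
cv2.imwrite("pics/t1.png",np.clip(o*1.5,0,255).astype(np.uint8));print(manip.get_state()["eef_pos"],manip.get_state()["wrist_force"])
E
```

```text
[0.37121511 0.18833742 0.2136275 ] [ 0.62314063 -0.85665475  0.01357677]
```

View pics/t1.png

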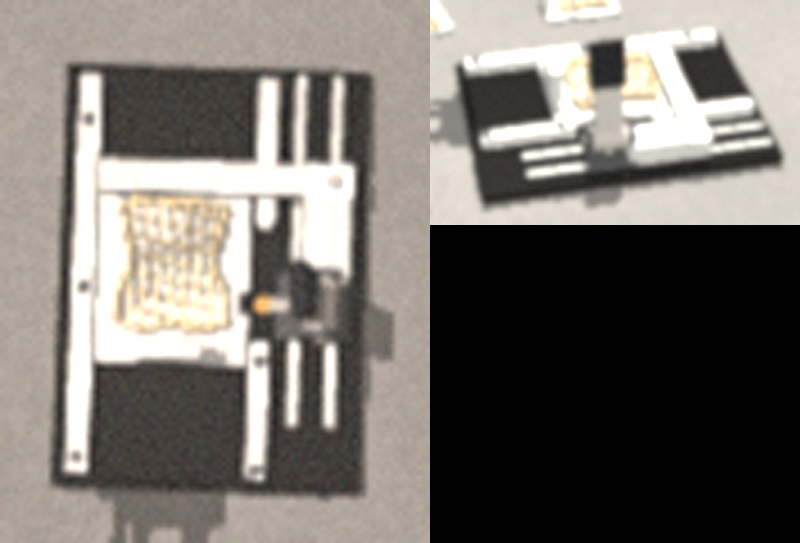

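The plate now abuts the stop (row ~190), and the notch at (248,302) faces the nose at (262,302). On to the lever.

Call:
{"name": "carry_out", "arguments": {"motion": "0 0 0 -0.92 0.8 0 -1;0 0 0 -0.92 0.8 0 -1;0 0 0 -0.92 0.8 0 -1;0 0 0 -0.92 0.8 0 -1;0 0 0 -0.92 0.8 0 -1;0 0 0 -0.92 0.8 0 -1;0 0 0 -0.92 0.8 0 -1;0 0 0 0 0 0 -1"}}

```text
time_s: 11.0
eef_pos: [0.5373, -0.0137, 0.2127]
eef_rot: [0.717, 0.697, -0.0, 0.0]
wrist_force: [0.4, 0.1, -0.6]
grip_width: 0.01
grip_force: 0.0
```

Call:
{"name": "carry_out", "arguments": {"motion": "0 0 0 0 0 0.9 -1;0 0 0 0 0 0.9 -1;0 0 0 0 0 0.9 -1;0 0 0 0 0 0.75 -1;0 0 0 0 0 0 -1;0 0 0 0 0 0 -1"}}

```text
time_s: 11.6
eef_pos: [0.535, -0.0095, 0.1108]
eef_rot: [0.716, 0.698, -0.0, -0.0]
wrist_force: [0.2, -0.6, 0.4]
grip_width: 0.002
grip_force: 0.0
```

Call:
{"name": "carry_out", "arguments": {"motion": "0 0 0 -0.25 0 0 -1;0 0 0 -0.25 0 0 -1;0 0 0 -0.25 0 0 -1;0 0 0 -0.25 0 0 -1;0 0 0 0 0 0 -1"}}

```text
time_s: 12.1
eef_pos: [0.5343, -0.04, 0.111]
eef_rot: [0.716, 0.698, 0.0, 0.0]
wrist_force: [1.3, 2.2, 1.9]
grip_width: 0.001
grip_force: 1.1
```

Call:
{"name": "carry_out", "arguments": {"motion": "0 0 0 -0.2 0 0 -1;0 0 0 -0.2 0 0 -1;0 0 0 0 0 0 -1"}}

```text
time_s: 12.4
eef_pos: [0.5339, -0.0514, 0.1108]
eef_rot: [0.716, 0.698, 0.0, -0.0]
wrist_force: [0.8, 5.4, 3.9]
grip_width: 0.003
grip_force: 2.5
```

Call:
{"name": "carry_out", "arguments": {"motion": "0 0 0 -0.23 0 0.02 -1;0 0 0 -0.23 0 0.02 -1;0 0 0 -0.23 0 0.03 -1;0 0 0 0 0 0 -1"}}

```text
time_s: 12.8
eef_pos: [0.5332, -0.0715, 0.1082]
eef_rot: [0.716, 0.698, 0.0, -0.001]
wrist_force: [0.3, 8.0, 3.1]
grip_width: 0.001
grip_force: 3.8
```

Call:
{"name": "carry_out", "arguments": {"motion": "0 0 0 -0.23 0 0.07 -1;0 0 0 -0.23 0 0.09 -1;0 0 0 0 0 0 -1"}}

```text
time_s: 13.1
eef_pos: [0.5328, -0.0852, 0.1032]
eef_rot: [0.716, 0.698, 0.0, -0.001]
wrist_force: [0.3, 7.6, 2.6]
grip_width: 0.008
grip_force: 3.7
```

Call:
{"name": "carry_out", "arguments": {"motion": "0 0 0 -0.22 0 0.1 -1;0 0 0 -0.22 0 0.12 -1;0 0 0 -0.22 0 0.14 -1;0 0 0 0 0 0 -1"}}

```text
time_s: 13.5
eef_pos: [0.5321, -0.1054, 0.0921]
eef_rot: [0.716, 0.698, -0.0, -0.001]
wrist_force: [0.2, 4.5, 1.2]
grip_width: 0.002
grip_force: 1.5
```

Call:
{"name": "carry_out", "arguments": {"motion": "0 0 0 -0.17 0 0.18 -1;0 0 0 -0.17 0 0.19 -1;0 0 0 0 0 0 -1"}}

```text
time_s: 13.8
eef_pos: [0.5321, -0.1165, 0.0811]
eef_rot: [0.716, 0.698, -0.001, -0.0]
wrist_force: [-1.0, 0.8, -1.2]
grip_width: 0.006
grip_force: 0.0
```

Call:
{"name": "carry_out", "arguments": {"motion": "0 0 0 -0.1 0 0.2 -1;0 0 0 -0.08 0 0.1 -1;0 0 0 0 0 0 -1"}}

```text
time_s: 14.1
eef_pos: [0.532, -0.1213, 0.0724]
eef_rot: [0.716, 0.698, -0.0, -0.0]
wrist_force: [0.7, -0.2, -0.1]
grip_width: 0.002
grip_force: 0.0
```

Call:
{"name": "carry_out", "arguments": {"motion": "0 0 0 0 0 -0.5 -1;0 0 0 0 0 -1 -1;0 0 0 0 0 -1 -1;0 0 0 0 0 -1 -1;0 0 0 0 -1 -1 -1;0 0 0 0 -1 -1 -1;0 0 0 0 -1 0 -1;0 0 0 0 -1 0 -1"}}

```text
time_s: 14.9
eef_pos: [0.4112, -0.118, 0.2387]
eef_rot: [0.715, 0.699, 0.0, 0.001]
wrist_force: [0.9, -0.4, 0.3]
grip_width: 0.004
grip_force: 0.0
```

Call:
{"name": "carry_out", "arguments": {"motion": "0 0 0 0 -1 0 -1;0 0 0 -1 -1 0 -1;0 0 0 -1 0 0 -1;0 0 0 -1 0 0 -1;0 0 0 -1 0 0 -1;0 0 0 0 0 0 -1"}}

```text
time_s: 15.5
eef_pos: [0.3493, -0.2393, 0.2378]
eef_rot: [0.717, 0.698, -0.0, 0.0]
wrist_force: [0.2, 0.3, 0.6]
grip_width: 0.005
grip_force: 0.0
```

```bash
python3 - <<'E'
from rig import manip
import cv2,numpy as np
g=manip.grab_frame("top");s=manip.grab_frame("side")
a=cv2.resize(g["frame"][115:235,215:310],(430,543),interpolation=2);b=cv2.resize(s["frame"][165:235,215:330],(370,225),interpolation=2)
o=np.zeros((543,800,3),np.uint8);o[:,:430]=a;o[:225,430:]=b;o[240:517,430:]=cv2.resize(g["frame"],(370,277))
cv2.imwrite("pics/t2.png",np.clip(o*1.5,0,255).astype(np.uint8));print(manip.get_state()["eef_pos"],manip.get_state()["wrist_force"])
E
```

```text
[ 0.34919653 -0.23652342  0.23773609] [-0.73849322  0.8470833   0.00909954]
```

View pics/t2.png

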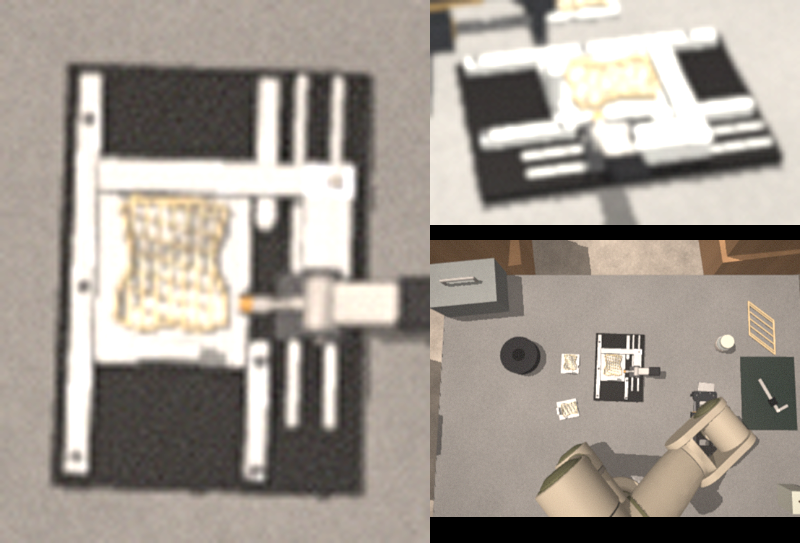

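The lever lies over outwards, with its paddle at (400,302). The nose is seated in the notch at (247,302), the plate is still against the stop, and the bystanders haven't moved. The arm is clear at z = 0.24.

```bash
python3 -c "
from rig import manip
print(manip.close_job())"
```

```text
the job is handed in; nothing more can be done
None
```

The plate is home against the stop and clamped by the lever, which snapped past centre and held after release; the spool, scraper and jar were not touched, and I handed the job in at about 16 s.

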